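# Castle nut on the mould trolley's wheel hub

## Robot

A 6-joint arm with a two-finger parallel gripper is mounted at the origin on the work surface. World frame = base frame: x ahead of the robot, y to its left, z up, the work surface at z = 0. Lengths are in m, angles in rad, forces in N, time in s.
With the tool pointing down it reaches from about 0.15 to 0.775 m from the base axis. Payload 6.1 kg.
Tool frame: the origin (TCP) lies between the finger pads; the fingertips stand 22 mm ahead of it and the grasp point (between the pads) lies 3 mm ahead of it (tips_ahead is the distance from the TCP to the fingertips, in m); z points along the fingers, y is the line along which they close (so a half turn about z gives the same grasp; the last joint's range is limited). The gripper opens to 85 mm and grips with 20 to 120 N. Pads are 22 mm wide; open, the fingers measure 114 mm over their backs; the gripper's body (76 mm by 85 mm) begins 54 mm behind the grasp point. The pads swing forward as they close: fully open they stand 13 mm farther back than shut.
Start: joints at [1.275, 0.126, -0.04, 1.405, 0, 1.571], TCP at [0.153, 0.502, 0.253] pointing down, gripper open.
Joint ranges: [-2.72, 2.72], [-0.95, 1.95], [-1.27, 1.35], [-1.78, 2.02], [-1.46, 1.47], [-3.14, 3.14]. Speed limits (rad/s): [2.39, 2.39, 3.01, 3.14, 3.14, 3.14].

## Interface

Orientations are given as a unit quaternion [x, y, z, w].
In Python, from workcell import goto, movel, goto_joints, gripper_to, dwell, ik, read_state, snapshot, camera_info, PlanningError, job_done, tips_ahead gives the robot as it stands. The module is installed in compiled form; this text tells all that it offers. Calls block until the motion is done:
- goto(position, orientation): joint-space move of the TCP to a pose.
- movel(position, max_speed=0.15, attitude=None, f_stop=None): straight line of the TCP; attitude=None keeps the orientation; max_speed is the mean speed in m/s. With f_stop (N) it stops when the force on the tool has changed by that much, and returns True; else False.
- goto_joints(angles): joint-space move.
- gripper_to(opening): finger opening in m; the grip force is fixed at half the most; returns when the fingers have stopped.
- dwell(seconds).
- ik(position, orientation): joint angles nearest the present ones, or None.
- read_state(): the state.
- snapshot(name): name is "scene" or "top" or "wrist"; returns the picture (400x640x3 uint8, blue, green, red); there is no depth.
- camera_info(name): a dict with "K" (3x3 intrinsics, pixels), "D" ([k1, k2, p1, p2, k3] as OpenCV has them; the pictures are not rectified), "eye" and "rotation" of the camera in the world; the wrist camera has in their place "tool_from_camera" (4x4, takes a point from camera to tool coordinates, whose origin is the TCP and whose axes are the flange's). Camera axes: x right, y up, looking along -z (the intrinsics and any distortion apply to the point x, -y, -z); pixel columns grow to the right and rows downward; lengths in m; the calibration is good to about 2 mm. A picture is of the moment at which its call begins: read the wrist's pose just before it. camera_info takes no time and is no camera call.
A pose or a line that the arm cannot do raises PlanningError and nothing moves.
- job_done(): hands the job in; it is judged then, once.
The state is a dict: "clock": time; "q": joint angles; "joint_velocities": joint speeds; "tau": joint torques, N m; "tool_pos": TCP position; "ee_rot": TCP orientation; "force": force on the tool from outside, world axes, zero at the start; "wrist_torque": the same for the moment, N m; "width": finger opening in m; "gripper_force": force on a finger pad.
Only numpy, scipy, OpenCV 4.12 (cv2) and the standard library are available. Lean on these libraries where they do the work, as an engineer would, in place of code of your own. Each camera call takes 0.05 s, during which the arm holds its last target. There are 200 camera calls.

## Task

The mould trolley's wheel is lying on the bench, back on its stub axle. Tighten the castle nut clockwise until you feel the bearing seat (the nut goes distinctly stiffer), then turn it on only as far as the first slot that lines up with the split-pin hole through the axle, and let go. Leave the other things on the bench where they lie.

Things in the scene. Friction and masses are not known exactly. Their poses are not given: they have to be found in the camera images.
- stub_axle: Steel stub axle standing upright on its square plate (150 x 150 x 10), which lies fixed on the bench; origin under the plate's centre, on the axis, z up. Its threaded end, 30 diameter, ends 142 above the bench. The split-pin hole runs through it along this body's x axis; a dark saw cut across the axle's end shows the hole's direction from above.
- pin_hole (a point): Centre of the split-pin hole (6.3 diameter, along x of this frame), on the axle's axis, 127.5 above the bench, level with the nut's slots.
- hub_top (a point): Centre of the top face of the trolley wheel's hub (iron, 68 diameter), 96 above the bench. The wheel (200 diameter, rubber tyre, rim up to 86 above the bench) lies flat around the axle and can spin on it.
- bearing: Washer, 56 diameter, from 96 to 100 above the bench, and the bearing below it; its pose does not show the seating. Tightening is clockwise from above. The nut turns against an even drag of about 0.36 N m; after 0.2 to 2.7 rad, unknown beforehand, the bearing seats: the turning moment jumps by about 0.23 N m within 0.1 rad, then grows 0.075 N m per rad. Never over 0.9 N m is needed.
- castle_nut: M30 castle nut, steel: dark forged hexagon 46 across flats, from 100 to 124 above the bench; on it a bright crown about 43 across, 124 to 133, with six slots 7 wide, each over the middle of a flat. Origin on the axis, 116.5 above the bench; x points through a slot and the middle of its flat: flats and slots every 60 degrees from x. It stays where it is left and hardly changes height.
- split_pin_mid (a point): Bystander: steel split pin with an eye, 77 long, 6 thick, lying on the bench; its middle.
- lamp_cup_mid (a point): Bystander: dark bronze lamp cup, 66 diameter, 62 high, standing on the bench; its middle.
- clay_core_mid (a point): Bystander: conical clay core with a spike, 72 diameter, 114 high, standing on the bench; its middle.
- spanner_grip (a point): Bystander: steel combination spanner, 240 long, lying on the bench; a point on its handle.

How it is judged:
By the outcome, as a careful person would: the job done as asked, in the order asked, and still so for the second after the job is handed in, with the robot touching nothing.
It also fails if it takes over 72 s, if anything falls off the work surface, if the arm or the gripper's body presses on something with over 40 N, if the wrist force passes 120 N, or if a joint passes its speed limit or range.

## Working session

There is one attempt and no reset: what is moved stays moved. The work goes in short steps, each a Python script; the robot and the scene stay as the last script left them, time stands still between calls to the robot, and variables do not carry over. Pictures are saved under pics/ and viewed, at most 10 in all, crops included, and the job is handed in when it is done.

```bash
mkdir -p pics; python3 - <<'E'
from workcell import *
import cv2
for n in("top","scene"):
    cv2.imwrite(f"pics/{n}0.png",snapshot(n)); c=camera_info(n); print(n,c)
print(camera_info("wrist")); s=read_state(); print(s, tips_ahead)
E
```

```text
top {'K': array([[441.30386129,   0.        , 323.75198195],
       [  0.        , 441.30386129, 199.90115701],
       [  0.        ,   0.        ,   1.        ]]), 'D': array([-0.10835403,  0.        ,  0.        ,  0.        ,  0.        ]), 'eye': array([ 0.46706934, -0.0225557 ,  1.32020464]), 'rotation': array([-0.02710649,  0.03852496,  0.71601556, -0.6964932 ])}
scene {'K': array([[402.18082327,   0.        , 322.59924255],
       [  0.        , 402.18082327, 193.55710283],
       [  0.        ,   0.        ,   1.        ]]), 'D': array([-0.02213096,  0.        ,  0.        ,  0.        ,  0.        ]), 'eye': array([ 1.03547642, -0.46071412,  0.7328127 ]), 'rotation': array([0.34803446, 0.15246227, 0.3464464 , 0.85767253])}
{'K': array([[314.49345976,   0.        , 318.79804761],
       [  0.        , 314.49345976, 201.25222867],
       [  0.        ,   0.        ,   1.        ]]), 'D': array([-0.0564384,  0.       ,  0.       ,  0.       ,  0.       ]), 'tool_from_camera': array([[ 9.20092387e-04,  9.60129885e-01,  2.79552780e-01,
         6.93102026e-02],
       [ 9.9999951
[... 262 characters left out ...]
ay([ 1.27499548e+00,  1.26291921e-01, -4.05282731e-02,  1.40540939e+00,
       -1.56930824e-05,  1.57078982e+00]), 'joint_velocities': array([-1.81814291e-04, -4.58745293e-04,  2.24189578e-03, -1.66376893e-03,
        3.66638582e-05,  9.10140796e-04]), 'tau': array([ 4.54759474e-04, -4.36903417e+01,  3.53608274e+01,  1.35891823e-02,
        1.21907183e-04, -6.39335923e-06]), 'tool_pos': array([0.15294174, 0.50185942, 0.25261116]), 'ee_rot': array([ 1.47358546e-01,  9.89082881e-01, -7.09961711e-04, -9.78452407e-05]), 'force': array([-0.63164888,  0.94216616,  0.27508529]), 'wrist_torque': array([ 0.00019325, -0.03122987, -0.0383571 ]), 'gripper_force': 0.0, 'width': 0.08531516793789592} 0.022
```

View pics/top0.png

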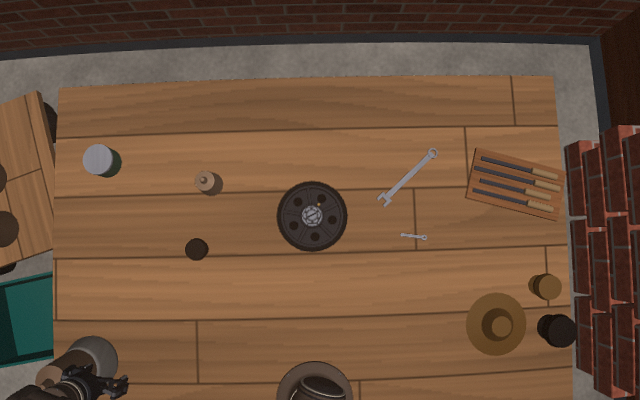

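View pics/scene0.png

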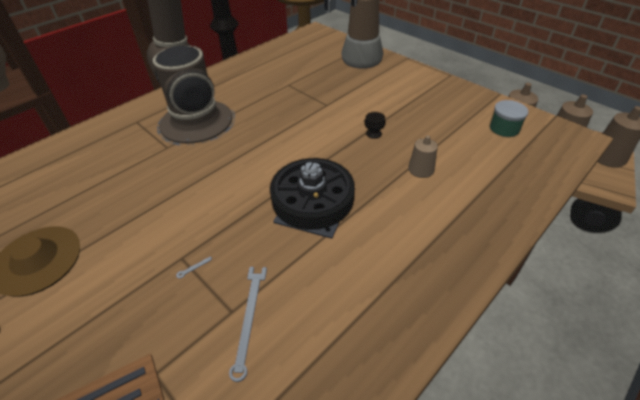

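The top view shows the wheel with the nut at about (312,215). I'll go above it and look with the wrist camera.

```bash
cat > h.py <<'E'
from workcell import *
import numpy as np, cv2
from scipy.spatial.transform import Rotation as R
def cam(n):
    c=camera_info(n)
    if n=="wrist":
        s=read_state(); T=np.eye(4); T[:3,:3]=R.from_quat(s["ee_rot"]).as_matrix(); T[:3,3]=s["tool_pos"]
        T=T@np.array(c["tool_from_camera"]); return c,T[:3,3],T[:3,:3]
    return c,np.array(c["eye"]),R.from_quat(c["rotation"]).as_matrix()
def onplane(cm,px,z):
    c,e,M=cm
    u=cv2.undistortPoints(np.array(px,float).reshape(-1,1,2),c["K"],c["D"]).reshape(-1,2)
    d=np.c_[u[:,0],-u[:,1],-np.ones(len(u))]@M.T
    return e+d*((z-e[2])/d[:,2])[:,None]
def down(yaw): # tool x axis at yaw, z down
    return (R.from_euler('z',yaw)*R.from_euler('x',np.pi)).as_quat()
def yaw(): 
    x=R.from_quat(read_state()["ee_rot"]).as_matrix()[:,0]; return np.arctan2(x[1],x[0])
E
python3 - <<'E'
from h import *
p=onplane(cam("top"),[[312,215]],.133)[0]; print(p,"yaw0",yaw())
for y in np.arange(-3,3.2,.5):
    q=ik([p[0],p[1],.126],down(y)); print(round(y,2),None if q is None else np.round(q,2))
goto([p[0],p[1],.27],down(np.pi)); 
import pickle
cm=cam("wrist"); pickle.dump(cm,open("cm1","wb")); im=snapshot("wrist"); cv2.imwrite("pics/w1f.png",im)
# rectified top-down view at z=.133 plane: 0.1 m square, 6 px/mm; image right=+x, up=+y
def ortho(im,z,c,half=.05,n=600):
    g=np.linspace(-half,half,n); X,Y=np.meshgrid(c[0]+g,c[1]-g); P=np.c_[X.ravel(),Y.ravel(),np.full(n*n,z)]
    L=(P-cm[1])@cm[2]; L=L*[1,-1,-1]
    uv=cv2.projectPoints(L,np.zeros(3),np.zeros(3),cm[0]["K"],np.array(cm[0]["D"]))[0].reshape(n,n,2).astype(np.float32)
    return cv2.remap(im,uv[...,0],uv[...,1],cv2.INTER_CUBIC)
cv2.imwrite("pics/w1.png",ortho(im,.133,p)); s=read_state(); print(s["clock"],s["q"],s["tool_pos"],s["wrist_torque"],s["tau"][5])
E
```

```text
[ 0.53738381 -0.01051895  0.133     ] yaw0 2.845798329154592
-3.0 [-0.02  0.18 -0.26  1.13  0.   -0.16]
-2.5 [-0.02  0.18 -0.26  1.13  0.   -0.66]
-2.0 [-0.02  0.18 -0.26  1.13  0.   -1.16]
-1.5 [-0.02  0.18 -0.26  1.13  0.   -1.66]
-1.0 [-0.02  0.18 -0.26  1.13  0.   -2.16]
-0.5 [-0.02  0.18 -0.26  1.13  0.   -2.66]
0.0 [-0.02  0.18 -0.26  1.13  0.    3.12]
0.5 [-0.02  0.18 -0.26  1.13  0.    2.62]
1.0 [-0.02  0.18 -0.26  1.13  0.    2.12]
1.5 [-0.02  0.18 -0.26  1.13  0.    1.62]
2.0 [-0.02  0.18 -0.26  1.13  0.    1.12]
2.5 [-0.02  0.18 -0.26  1.13  0.    0.62]
3.0 [-0.02  0.18 -0.26  1.13  0.    0.12]
2.4333 [-1.82186878e-02  1.50576365e-01  2.55702326e-02  1.44581135e+00
  1.19938341e-04 -1.94189702e-02] [ 0.53737148 -0.00975848  0.26998879] [-0.01838758  0.00907934 -0.07236166] 0.000942866099649109
```

View pics/w1.png

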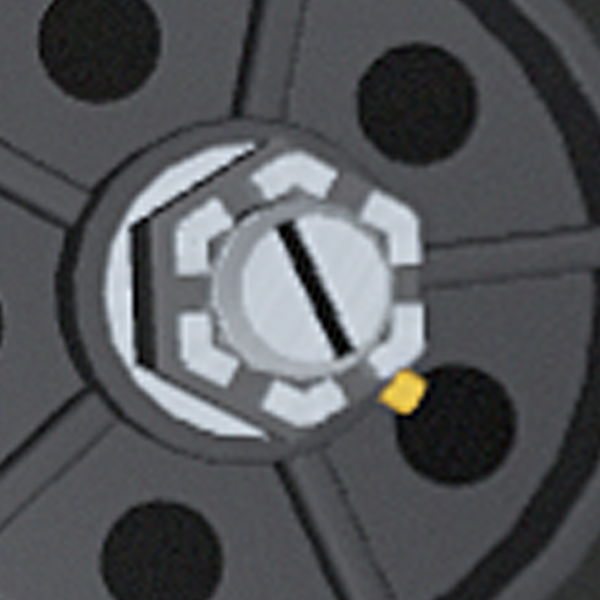

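The rectified view shows the crown centre at about (300,289), so the nut is near x 0.537, y -0.0088. Slots are at about 2.5° mod 60 and the saw cut, (285,225) to (345,353), is at about 115°. The first alignments are therefore near 7° and 67° clockwise. I'll turn to the grasp yaw, go lower and take one closer look.

```bash
cat >> h.py <<'E'
def ortho(im,cm,z,c,half=.03,n=600):
    g=np.linspace(-half,half,n); X,Y=np.meshgrid(c[0]+g,c[1]-g); P=np.c_[X.ravel(),Y.ravel(),np.full(n*n,z)]
    L=(P-cm[1])@cm[2]; L=L*[1,-1,-1]
    uv=cv2.projectPoints(L,np.zeros(3),np.zeros(3),cm[0]["K"],np.array(cm[0]["D"]))[0].reshape(n,n,2).astype(np.float32)
    return cv2.remap(im,uv[...,0],uv[...,1],cv2.INTER_CUBIC)
def look(name,c,z=.133):
    cm=cam("wrist"); im=snapshot("wrist"); cv2.imwrite(f"pics/{name}.png",ortho(im,cm,z,c))
C=[.5374,-.0088]
E
python3 - <<'E'
from h import *
goto([C[0],C[1],.20],down(np.deg2rad(-87.5))); dwell(.3); look("w2",C)
s=read_state(); print(s["clock"],s["q"],s["tool_pos"],s["force"],s["wrist_torque"],s["tau"][5],np.rad2deg(yaw()))
E
```

```text
4.2167 [-1.64178470e-02  1.54066195e-01 -1.23102428e-01  1.29355736e+00
  4.60524129e-06 -1.63065678e+00] [ 0.53742359 -0.00882287  0.20005049] [-0.27685426  0.42728477  0.64750115] [-0.01114251  0.03426031 -0.02304163] 0.0016763071835157461 -87.51092183453478
```

View pics/w2.png

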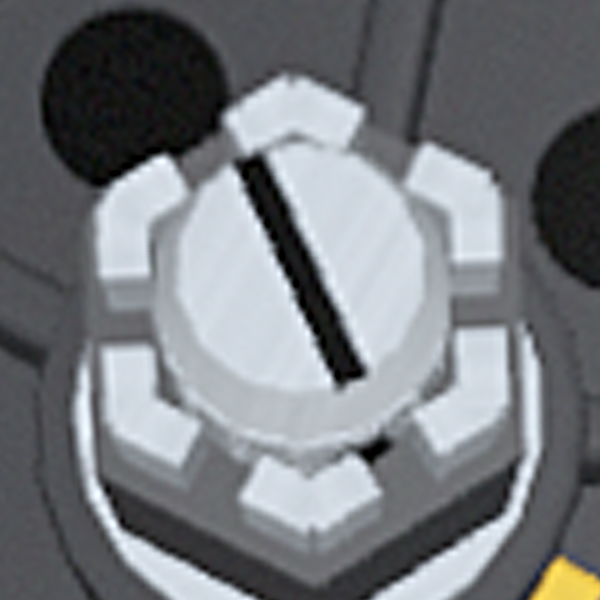

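Crown centre is at (302,300), so the position is confirmed to 0.3 mm. Slots are at 2.4° and the saw cut at about 114.4°, which puts alignment at 8° + 60k clockwise. Next I'll descend and grip.

```bash
python3 - <<'E'
from h import *
print(movel([.5376,-.0088,.126],max_speed=.08,f_stop=8)); 
def pr():
    s=read_state(); print(round(s["clock"],2),"w",round(s["width"],4),"gf",s["gripper_force"],s["tool_pos"].round(4),"F",s["force"].round(2),"M",s["wrist_torque"].round(3),"t6",s["tau"][5].round(3),"q6",s["q"][5].round(4))
pr(); gripper_to(.04); pr(); dwell(.2); pr()
E
```

```text
False
5.29 w 0.0853 gf 0.0 [ 0.538  -0.0088  0.1266] F [ 0.12  0.18 -0.05] M [-0.01   0.003  0.012] t6 -0.0 q6 -1.6308
5.76 w 0.0449 gf 63.10483396053314 [ 0.5362 -0.0089  0.1267] F [-7.16  0.06  7.85] M [-0.015  1.666  0.062] t6 0.014 q6 -1.6308
5.96 w 0.0446 gf 63.10114502906799 [ 0.5362 -0.0089  0.1267] F [-6.86  0.78  8.54] M [-0.064  1.655  0.012] t6 0.014 q6 -1.6309
```

```bash
cat >> h.py <<'E'
def pr():
    s=read_state(); print(round(s["clock"],2),"w",round(s["width"],4),s["tool_pos"].round(4),"F",s["force"].round(1),"Mz",s["wrist_torque"][2].round(3),"t6",s["tau"][5].round(3),"q6",s["q"][5].round(4),"yaw",np.rad2deg(yaw()).round(2))
    return s
E
python3 - <<'E'
from h import *
P=[.5361,-.0089,.1265]
movel(P,max_speed=.05); pr()
for a in (.03,.06,.09,.12,.16,.20):
    goto(P,down(np.deg2rad(-87.5)-a)); pr()
E
```

```text
6.21 w 0.0448 [ 0.5361 -0.0089  0.1268] F [-0.4 -0.2  3.1] Mz 0.075 t6 0.004 q6 -1.631 yaw -87.5
6.46 w 0.0447 [ 0.5361 -0.0089  0.1267] F [-1.6 -0.4  4.6] Mz -0.323 t6 -0.344 q6 -1.6008 yaw -89.23
6.71 w 0.0448 [ 0.5361 -0.0089  0.1267] F [-0.7 -0.4  5.6] Mz -0.357 t6 -0.349 q6 -1.5713 yaw -90.93
6.96 w 0.045 [ 0.5361 -0.0089  0.1268] F [-2.8  0.7  5.7] Mz -0.301 t6 -0.283 q6 -1.5414 yaw -92.64
7.21 w 0.0447 [ 0.5361 -0.0089  0.1267] F [-1.2  0.3  5.3] Mz -0.333 t6 -0.279 q6 -1.5114 yaw -94.35
7.46 w 0.0443 [ 0.536  -0.0089  0.1268] F [-1.2  1.3  5.6] Mz -0.387 t6 -0.336 q6 -1.4712 yaw -96.66
7.71 w 0.0448 [ 0.536  -0.0089  0.1267] F [-2.4  0.   6.6] Mz -0.349 t6 -0.335 q6 -1.4312 yaw -98.95
```

```bash
python3 - <<'E'
from h import *
P=[.5361,-.0089,.1265]; a=.20; L=[]; n=0
while a<2.95:
    a+=.03; goto(P,down(np.deg2rad(-87.5)-a)); s=read_state(); m=(abs(s["tau"][5])+abs(s["wrist_torque"][2]))/2
    L.append((round(a,2),round(float(-s["tau"][5]),3),round(float(-s["wrist_torque"][2]),3)))
    n=n+1 if m>.48 else 0
    if n>=3 or np.hypot(*s["force"][:2])>25: break
print(L); pr()
E
```

```text
[(0.23, 0.284, 0.287), (0.26, 0.279, 0.295), (0.29, 0.279, 0.27), (0.32, 0.279, 0.278), (0.35, 0.279, 0.269), (0.38, 0.279, 0.286), (0.41, 0.279, 0.276), (0.44, 0.279, 0.267), (0.47, 0.279, 0.276), (0.5, 0.279, 0.202), (0.53, 0.278, 0.276), (0.56, 0.279, 0.257), (0.59, 0.279, 0.281), (0.62, 0.279, 0.303), (0.65, 0.279, 0.256), (0.68, 0.279, 0.277), (0.71, 0.278, 0.27), (0.74, 0.278, 0.304), (0.77, 0.278, 0.308), (0.8, 0.279, 0.269), (0.83, 0.279, 0.307), (0.86, 0.278, 0.245), (0.89, 0.279, 0.288), (0.92, 0.279, 0.283), (0.95, 0.278, 0.273), (0.98, 0.278, 0.316), (1.01, 0.278, 0.257), (1.04, 0.279, 0.298), (1.07, 0.279, 0.293), (1.1, 0.279, 0.246), (1.13, 0.279, 0.242), (1.16, 0.279, 0.289), (1.19, 0.279, 0.303), (1.22, 0.279, 0.251), (1.25, 0.279, 0.285), (1.28, 0.279, 0.33), (1.31, 0.279, 0.279), (1.34, 0.279, 0.271), (1.37, 0.279, 0.283), (1.4, 0.279, 0.238), (1.43, 0.279, 0.324), (1.46, 0.279, 0.288), (1.49, 0.279, 0.274), (1.52, 0.279, 0.267), (1.55, 0.279, 0.246), (1.58, 0.279, 0.266), (1.61, 0.279, 0.295), (1.64, 0.279, 0.275), (1.67, 0.279, 0.302), (1.7, 0.279, 0.267), (1.73, 
[... 335 characters left out ...]
13), (2.21, 0.017, -0.026), (2.24, 0.015, -0.041), (2.27, 0.013, -0.033), (2.3, 0.011, 0.022), (2.33, 0.009, 0.006), (2.36, 0.007, 0.051), (2.39, 0.005, 0.017), (2.42, 0.002, 0.011), (2.45, 0.0, -0.024), (2.48, -0.002, -0.024), (2.51, -0.004, 0.004), (2.54, -0.006, -0.038), (2.57, -0.008, 0.045), (2.6, -0.01, 0.015), (2.63, -0.012, -0.061), (2.66, -0.015, -0.057), (2.69, -0.017, 0.02), (2.72, -0.019, -0.057), (2.75, -0.021, -0.047), (2.78, -0.023, -0.078), (2.81, -0.025, 0.002), (2.84, -0.027, -0.031), (2.87, -0.03, -0.026), (2.9, -0.032, -0.006), (2.93, -0.034, -0.043), (2.96, -0.036, -0.049)]
30.71 w 0.0445 [ 0.5359 -0.0075  0.1268] F [-3.7  5.9  5.7] Mz 0.049 t6 0.036 q6 1.3279 yaw 103.03
```

The residual moment after each stop dropped sharply at about 1.85–1.95 rad, then kept a slope of -0.07 N m/rad. That matches the seat's signature, inverted in a stopped reading. My detector only looked for a rise, so it ran on to 2.96 rad. I'll look before doing anything else.

```bash
python3 - <<'E'
from h import *
look("w3",[.5368,-.0088]); pr()
E
```

```text
30.76 w 0.0445 [ 0.5359 -0.0075  0.1268] F [-3.   6.7  6.1] Mz 0.032 t6 0.037 q6 1.3279 yaw 103.03
```

View pics/w3.png

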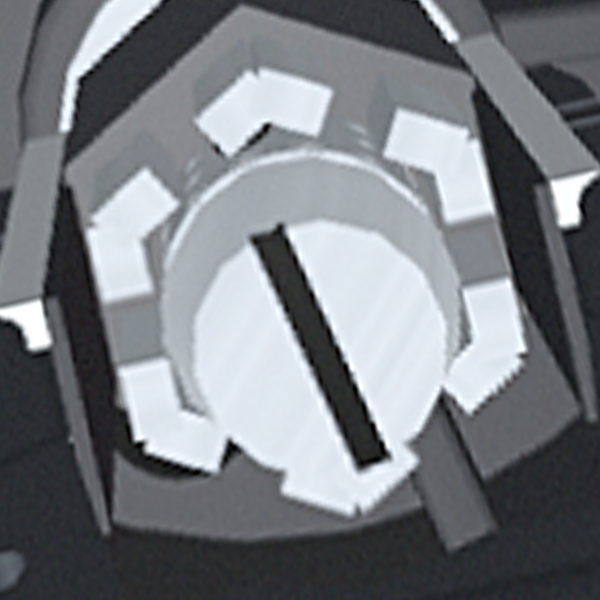

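The slots are at 13.3° and the pads at 13.0°, so the grip held without slipping; the saw cut is at 114.6°. The first alignment after the seat (about 1.9 rad) is a = 2.234 rad, and I have gone past it. To mend that, I'll back off to below the seat, feel it again on retightening and stop at 2.234.

```bash
python3 - <<'E'
from h import *
P=[.5361,-.0089,.1265]; Y=lambda a: down(np.deg2rad(-87.5)-a)
for a in (2.5,2.0,1.65): goto(P,Y(a)); pr()
for a in (1.70,1.75,1.79,1.82,1.85,1.88,1.91,1.94,1.97,2.0,2.05):
    goto(P,Y(a)); s=read_state(); print(a,-s["tau"][5].round(3),-s["wrist_torque"][2].round(3),round(s["width"],4))
pr()
E
```

```text
31.27 w 0.0445 [ 0.5356 -0.0076  0.1267] F [-5.6  5.3  6.2] Mz 0.683 t6 0.588 q6 0.8666 yaw 129.46
31.82 w 0.0448 [ 0.5355 -0.0079  0.1268] F [-5.6  3.4  5.8] Mz 0.588 t6 0.559 q6 0.3666 yaw 158.09
32.25 w 0.0448 [ 0.5354 -0.0081  0.1267] F [-3.5  2.5  6.6] Mz 0.378 t6 0.295 q6 0.0171 yaw 178.1
1.7 0.319 0.364 0.0449
1.75 0.317 0.309 0.0447
1.79 0.335 0.337 0.0448
1.82 0.285 0.295 0.0446
1.85 0.28 0.273 0.0444
1.88 0.256 0.237 0.0444
1.91 0.179 0.162 0.045
1.94 0.085 0.161 0.0445
1.97 0.042 0.105 0.0446
2.0 0.033 0.042 0.0444
2.05 0.082 0.098 0.045
35.0 w 0.045 [ 0.5355 -0.0079  0.1267] F [-5.3  5.3  6.5] Mz -0.098 t6 -0.082 q6 0.4183 yaw 155.12
```

The reverse drag was 0.59 N m above 1.9 rad and 0.30 below it, so the seat at about 1.9 rad is confirmed. I'll turn on to the slot, release and check.

```bash
python3 - <<'E'
from h import *
P=[.5361,-.0089,.1265]; Y=lambda a: down(np.deg2rad(-87.5)-a)
for a in (2.15,2.234): goto(P,Y(a))
pr(); gripper_to(.085); pr(); movel([.5361,-.0089,.20],max_speed=.1); dwell(.3); look("w4",[.5370,-.0088]); pr()
E
```

```text
35.5 w 0.045 [ 0.5355 -0.0078  0.1267] F [-5.5  4.9  5.7] Mz -0.111 t6 -0.021 q6 0.6025 yaw 144.58
35.98 w 0.0851 [ 0.5362 -0.009   0.1264] F [-0.4  0.   0.5] Mz -0.001 t6 -0.002 q6 0.6029 yaw 144.5
37.22 w 0.0852 [ 0.536  -0.0089  0.1996] F [ 0.1  0.2 -0.3] Mz 0.037 t6 -0.0 q6 0.6029 yaw 144.5
```

View pics/w4.png

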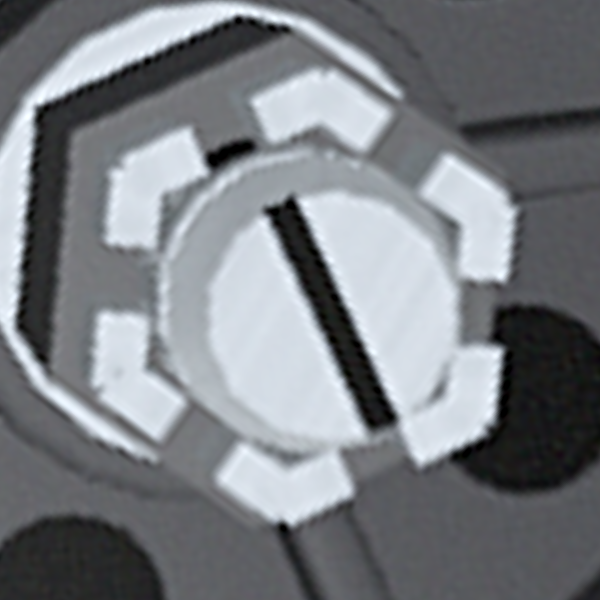

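The slot line, (229,137) to (379,461), is at 114.8° and the saw cut is at 114.4°. The pin hole shows dark and centred in the slot at (232,153). Handing in.

```bash
python3 -c "
from h import *
movel([.5361,-.0089,.26]); dwell(.3); print(job_done()); pr()"
```

```text
the job is handed in; nothing more can be done
None
the job is handed in; nothing more can be done
```

The nut is tightened past the seat (felt at about 1.9 rad) to the first slot on the split-pin hole, aligned within about 0.5°, and the gripper is clear; but on the first pass I missed the seat and overran that slot by about 0.7 rad, so I backed the nut off below the seat and retightened it before handing in.

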